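# Change over the trays of a pottery drying stand

## Robot

A 7-joint arm with a two-finger parallel gripper is mounted at the origin on the work surface. World frame = base frame: x ahead of the robot, y to its left, z up, the work surface at z = 0. Lengths are in m, angles in rad, forces in N, time in s.
With the tool pointing down it reaches from about 0.4 to 0.85 m from the base axis. Payload 10.4 kg.
Tool frame: the origin (TCP) lies on the centre line of the jaws, within the pads' length; the fingertips stand 8 mm ahead of it and the grasp point (between the pads) lies 11 mm behind it (r.finger_overhang is the distance from the TCP to the fingertips, in m); z points along the fingers, y is the line along which they close (so a half turn about z gives the same grasp; the last joint's range is limited). The gripper opens to 87 mm and grips with 3 to 60 N. Pads are 19 mm wide; open, the fingers measure 117 mm over their backs; the gripper's body (75 mm by 190 mm) begins 51 mm behind the grasp point.
Start: joints at [1.313, 0.332, -0.065, 1.46, 0.022, 1.35, -0.088], TCP at [0.145, -0.608, 0.231] pointing down, gripper open.
Joint ranges: [-2.6, 2.6], [-0.5, 2.12], [-1.47, 1.34], [0.16, 2.42], [-1.27, 4.41], [0.06, 2.06], [-2.6, 2.6]. Speed limits (rad/s): [2.22, 2.22, 2.79, 2.79, 3.14, 3.14, 3.14].

## Interface

Orientations are given as a unit quaternion [x, y, z, w].
In Python, from bench import r, vision gives the robot as it stands.
- The arm moves only by the tool drive_tool, never from a script. Its argument "series" is a list of rows, each a list of 2 entries, a list of its own where there are three numbers: the shift along the world's x, y, z in cm, then the turn about the world's z in degrees. A call has exactly 10 rows; each row shifts and turns the commanded pose from where the row before left it; what a row does not reach is not made up. A row lasts 1/8 s, in which the tool goes at most 62.5 mm and 10.7 degrees, less where a joint would pass 70% of its speed; a pose out of reach is approached as far as the arm can. A call with a gripper value outside its range is refused whole. "hand" is the closure, from 0 (fully open) to 1 (shut), set as the call begins (left out, the last holds). The fingers move at their own pace and stop on an object; "newtons" is the grip in N (left out, the last holds). Time passes only in rows, so rows that do not move let the fingers close, or fill a call up. It gives the time, the measured TCP pose, the force, the opening and the grip force at its end, in the units of the state.
- r.read_state(): the state, without advancing time (a new reading comes with each control period).
- vision.camera(name): name is "side" or "top"; returns a dict with "color" (480x640x3 uint8, red, green, blue), "intrinsics" (3x3 intrinsics, pixels), "k1" (the pictures are not rectified: a ray, as slopes to the right and down, at radius r is drawn at 1 + k1 r^2 times it, then the intrinsics apply), "R" (3x3) and "t" (3): a world point X has camera coordinates R X + t. Camera axes: x right, y down, z forward; pixel columns grow to the right and rows downward; lengths in m; the calibration is good to about 2 mm. A picture is of the moment at which its call begins. There is no depth.
- r.close_job(): hands the job in; it is judged then, once.
The state is a dict: "time": time; "joint_positions": joint angles; "joint_vel": joint speeds; "joint_torque": joint torques, N m; "ee_pos": TCP position; "eef_rot": TCP orientation; "ft_force": force on the tool from outside, world axes, zero at the start; "torque": the same for the moment, N m; "width": finger opening in m; "grip_force": force on a finger pad.
Only numpy, scipy, OpenCV 4.12 (cv2) and the standard library are available. Lean on these libraries where they do the work, as an engineer would, in place of code of your own. Each camera call takes 0.05 s, during which the arm holds its last target. There are 200 camera calls.

## Task

On the drying stand three trays slide side by side on runners; only one may be out at a time. First push the tray with the bowl, which has been left standing out, fully home; then hook a fingertip behind the front lip of the tray that carries the owl figure and draw it out to its stop. Leave the jar's tray shut, do not touch or upset the pottery on the trays, disturb nothing else on the table, and finish with the hand clear.

Things in the scene. Friction and masses are not known exactly. Their poses are not given: they have to be found in the camera images.
- owl_lip (a point): Wooden lip across the front of the owl's tray, 10 mm thick (x), 120 wide (y), 42 high; its top is 28 mm above the tray floor. Origin: centre of its underside, 16 mm above the table, 14 mm below the tray floor. +x points back over the tray; the tray draws out along -x, towards the robot. Starts home. 80 mm of clear floor behind it.
- owl_tray (a joint): How far the owl's tray stands out of its runners, m: 0 fully home, 0.11 drawn out to the stop. It slides with about 2 N of friction plus light drag, stays where it is left, and has a hard stop at each end. The tray board is 240 mm long and 120 mm wide.
- bowl_lip (a point): Wooden lip across the front of the bowl's tray, 10 mm thick (x), 120 wide (y), 42 high; its top is 28 mm above the tray floor. Origin: centre of its underside, 16 mm above the table, 14 mm below the tray floor. +x points back over the tray; the tray draws out along -x, towards the robot. The space in front of it (-x) is free; this tray starts 50 to 90 mm out.
- bowl_tray (a joint): How far the bowl's tray stands out of its runners, m: 0 fully home, 0.11 drawn out to the stop. It slides with about 2 N of friction plus light drag, stays where it is left, and has a hard stop at each end. 
- jar_lip (a point): Wooden lip across the front of the jar's tray, 10 mm thick (x), 120 wide (y), 42 high; its top is 28 mm above the tray floor. Origin: centre of its underside, 16 mm above the table, 14 mm below the tray floor. +x points back over the tray; the tray draws out along -x, towards the robot. This tray starts home and must stay so.
- jar_tray (a joint): How far the jar's tray stands out of its runners, m: 0 fully home, 0.11 drawn out to the stop. It slides with about 2 N of friction plus light drag, stays where it is left, and has a hard stop at each end. 
- owl_floor (a point): Centre of the owl tray's floor (top face of its board), 120 mm behind the back face of its lip. The front 80 mm of the floor is empty over the whole 120 mm width; the two runners beside the tray rise 8 mm above the floor.
- bowl_floor (a point): Centre of the bowl tray's floor.
- jar_floor (a point): Centre of the jar tray's floor.
- owl: Loose terracotta owl figure on a rectangular block plinth 70 x 90 x 30 mm; 140 mm high in all, 0.4 kg, standing on its tray. Origin: centre of the plinth's underside; z up.
- bowl: Loose open terracotta bowl, 90 mm across the rim, 50 mm high, standing on its tray. Origin: centre of its underside; z up.
- jar: Loose lidded terracotta jar, 64 mm across, 85 mm high, standing at the back of the third tray. Origin: centre of its underside; z up.
- cup: Loose small terracotta cup, 44 mm across, 45 mm high, standing in front of the jar on the third tray. Origin: centre of its underside; z up.
- slip_bottle: White plastic bottle, 60 mm across, 150 mm high, on the table to the robot's left. It is not part of the job; origin at the centre of its underside.
- water_mug: White mug, 80 mm across, 90 mm high, on the table to the robot's right. It is not part of the job; origin at the centre of its underside.
- modelling_tool: Wooden modelling tool lying on the table to the robot's left. It is not part of the job; origin at the centre of its underside.
- glaze_brush: Brush lying on the table to the robot's right. It is not part of the job; origin at the centre of its underside.
- glaze_pot: Squat clear pot, 68 mm across, 70 mm high, on the table to the robot's left. It is not part of the job; origin at the centre of its underside.
Things that resemble listed ones, but are neither listed nor needed, are in the scene too. What is shaped like the cup but blue or yellow is not meant.

How it is judged:
On the way, in this order (a step that is already met when the one before it is completed fails the run):
1. the bowl's tray is pushed fully home while the owl's tray is still home (value of joint bowl_tray below 0.004 m and value of joint owl_tray below 0.01 m), for 0.2 s.
2. the owl's tray is being drawn out by its lip (value of joint owl_tray above 0.03 m and contact force between the fingers and owl_tray_c2 above 0.3 N).
3. the owl's tray is out at its stop (value of joint owl_tray above 0.103 m), for 0.2 s.
At the end, for the whole second after the job is handed in: The owl's tray is out to its stop (within 7 mm), the bowl's and the jar's trays are home (within 5 mm), and the owl, bowl, jar and cup stand upright (within 0.1 rad) and still on their own trays (value of joint owl_tray above 0.103 m and value of joint each of bowl_tray, jar_tray below 0.005 m and horizontal distance between owl and owl_floor below 0.1 m and horizontal distance between bowl and bowl_floor below 0.1 m and horizontal distance between each of jar, cup and jar_floor below 0.1 m and angle between each of owl, bowl, jar, cup's own z axis and vertical below 0.1 rad and linear speed of each of owl, bowl, jar, cup below 0.01 m/s); the robot touches nothing.
It fails at once if the jar's tray moved by more than 10 mm (value of joint jar_tray above 0.01 m).
It fails at once if the robot touched the pottery on the trays (over 1 N) (contact force between any of the arm, the fingers and owl above 1 N or contact force between any of the arm, the fingers and bowl above 1 N or contact force between any of the arm, the fingers and jar above 1 N or contact force between any of the arm, the fingers and cup above 1 N).
It fails at once if a piece of pottery tipped by more than 0.35 rad or was lifted off its tray (angle between any of owl, bowl, jar, cup's own z axis and vertical above 0.35 rad or height (world z) of any of owl, bowl, jar, cup above 0.05 m).
It fails at once if a bottle, mug, pot, tool or brush on the table was moved by more than 20 mm (distance of any of slip_bottle, water_mug, modelling_tool, glaze_brush, glaze_pot from where it was at the start of the episode above 0.02 m).
It fails at once if the owl's tray was drawn out while the bowl's tray was still out (value of joint each of owl_tray, bowl_tray above 0.02 m).
It also fails if it takes over 56 s, if anything falls off the work surface, if the arm or the gripper's body presses on something with over 40 N, if the wrist force passes 120 N, or if a joint passes its speed limit or range.

## Working session

There is one attempt and no reset: what is moved stays moved. The work goes in short steps, Python scripts to look and compute and a tool call to move; the robot and the scene stay as the last step left them, time stands still between calls to the robot, and variables do not carry over. Pictures are saved under pics/ and viewed, at most 10 in all, crops included, and the job is handed in when it is done.

Besides the shell and the picture viewer there is one more tool, called as a command line: name --argument value ..., lists and objects as JSON in quotes. drive_tool: Moves the arm, as the interface text tells. Its arguments: {"type":"object","properties":{"series":{"type":"array"},"hand":{"type":"number"},"newtons":{"type":"number"}},"required":["series"]}

```bash
mkdir -p pics; cat > h.py <<'E'
import numpy as np, cv2
from bench import r, vision
def ray(c,px):
    K=c["intrinsics"]; d=np.array([[ (px[0]-K[0,2])/K[0,0], (px[1]-K[1,2])/K[1,1] ]])[0]
    u=d.copy()
    for _ in range(20): u=d/(1+c["k1"]*(u@u))
    R=np.array(c["R"]);t=np.array(c["t"])
    return -R.T@t, R.T@np.array([u[0],u[1],1])
def onz(c,px,z):
    o,d=ray(c,px); return o+d*(z-o[2])/d[2]
def proj(c,X):
    p=np.array(c["R"])@np.array(X)+np.array(c["t"]); u=p[:2]/p[2]; u=u*(1+c["k1"]*(u@u)); K=c["intrinsics"]
    return np.array([K[0,0]*u[0]+K[0,2],K[1,1]*u[1]+K[1,2]])
def cam(n):
    c=vision.camera(n); 
    for k in("intrinsics","R","t"): c[k]=np.array(c[k])
    return c
def save(c,f): cv2.imwrite("pics/"+f,c["color"][:,:,::-1])
E
python3 - <<'E'
from h import *
for n in("side","top"):
    c=cam(n); save(c,n+"0.png"); print(n,-c["R"].T@c["t"],c["R"][2])
s=r.read_state(); print(s)
E
```

```text
side [ 0.50579936 -1.16756293  0.92279649] [ 0.04678973  0.80021877 -0.59788013]
top [ 0.29865006 -0.00726912  1.4967541 ] [ 0.16675204  0.01357366 -0.98590543]
{'time': 0.1, 'joint_positions': array([ 1.31341164,  0.33280253, -0.06471371,  1.46086681,  0.0216278 ,
        1.34994701, -0.08851304]), 'joint_vel': array([ 2.64443995e-03, -1.21765533e-03,  1.78481156e-03, -1.25200123e-03,
        2.40621473e-04, -4.74001950e-04, -3.10506948e-06]), 'joint_torque': array([ 5.94198245e-04, -6.24548078e+01,  2.44341017e-02, -3.90717065e+01,
       -6.12123334e-02,  3.65810876e-02,  1.01019762e-05]), 'ee_pos': array([ 0.14530716, -0.60750691,  0.22983287]), 'eef_rot': array([ 9.93115719e-01,  1.17135512e-01, -1.19868997e-04, -6.52679516e-04]), 'ft_force': array([-0.95506015,  0.21195633,  0.35488581]), 'torque': array([ 0.0254751 , -0.00498155, -0.05056356]), 'grip_force': 0.0, 'width': 0.08708752956764888}
```

View pics/side0.png

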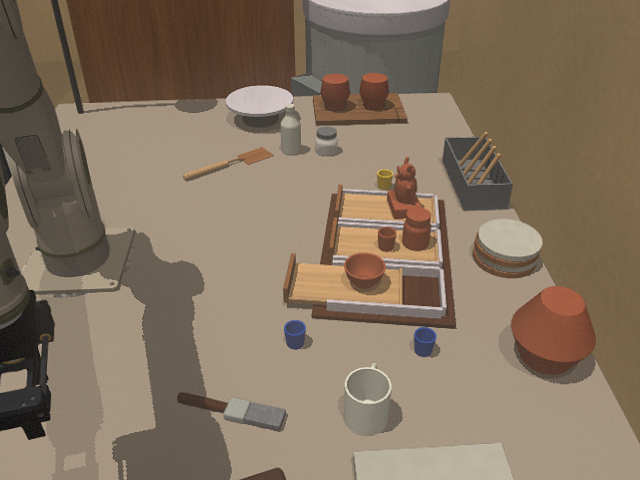

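View pics/top0.png

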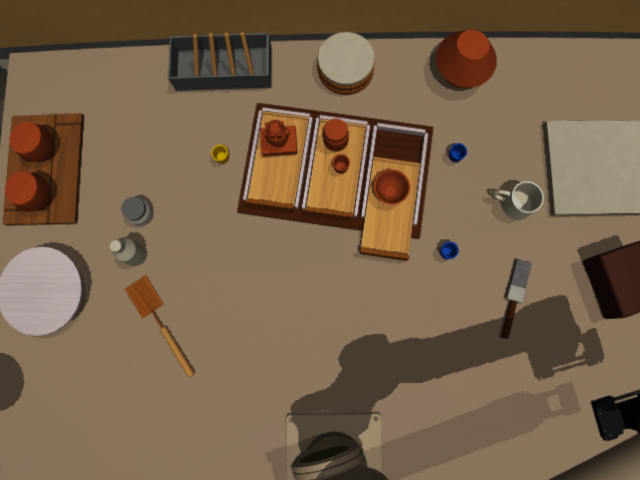

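The side view shows the owl on the far tray (404,190), jar and cup on the middle one (417,230; 387,238), and the bowl on the near tray (365,270), whose lip stands out at (290,278). In the top view the lips are about (270,205) owl, (335,213) jar and (385,254) bowl.

Possible mix-ups:
- Owl tray: top (278,160), chosen because it carries the owl figure.
- Jar tray: top (337,165).
- Bowl tray: top (392,210), chosen because it carries the bowl.
- Large pots on the left board (32,140) and the red vase (467,58): not listed.
- Blue and yellow cups (448,250), (457,152), (220,154): not meant.

I'll check the choice in one crop.

```bash
python3 - <<'E'
from h import *
c=cam("top"); im=c["color"][:,:,::-1]
cv2.imwrite("pics/crop.png",cv2.resize(im[100:265,232:437],None,fx=3.6,fy=3.6,interpolation=cv2.INTER_CUBIC))
d=cam("side"); im=d["color"][:,:,::-1]
cv2.imwrite("pics/crop2.png",cv2.resize(im[150:330,270:465],None,fx=3.2,fy=3.2,interpolation=cv2.INTER_CUBIC))
E
```

```text
(no output)
```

View pics/crop.png

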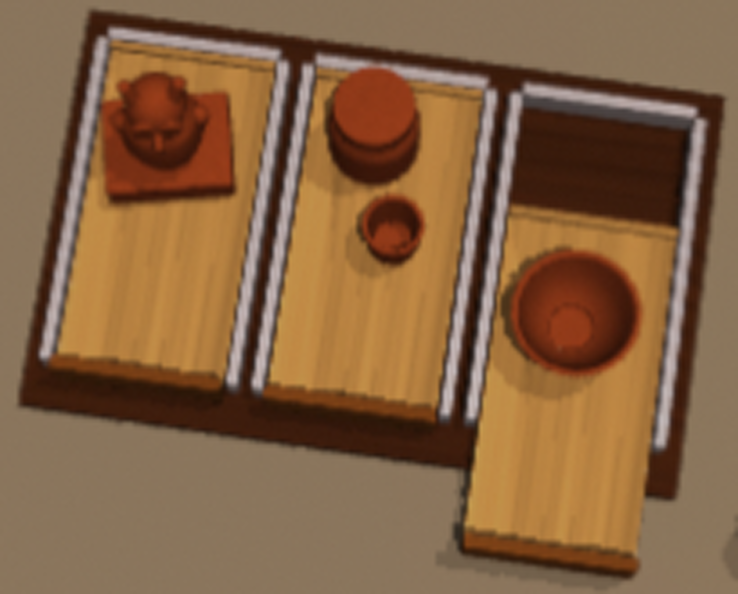

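View pics/crop2.png

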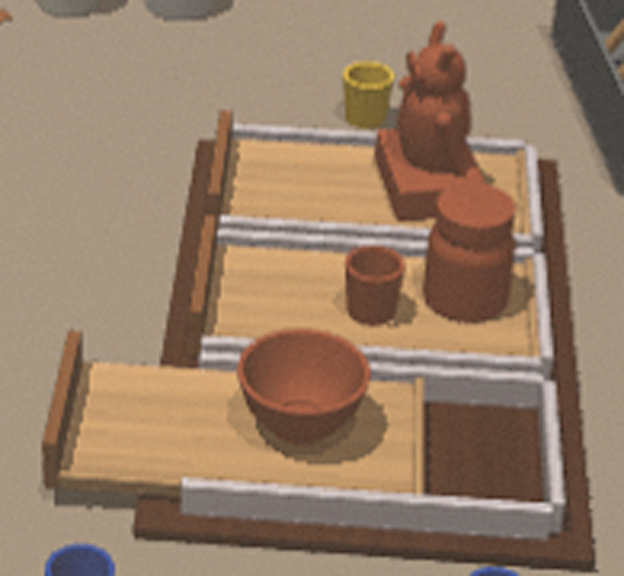

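The crops confirm the layout: owl tray left, jar and cup in the middle, bowl tray right and out. In the top crop the back edges of the lip tops run (54,354)-(226,378) for the owl and (465,530)-(640,556) for the bowl.

```bash
python3 - <<'E'
from h import *
c=cam("top"); d=cam("side")
T=lambda p,z: onz(c,(232+(p[0]+.5)/3.6-.5,100+(p[1]+.5)/3.6-.5),z)[:2]
S=lambda p,z: onz(d,(270+(p[0]+.5)/3.2-.5,150+(p[1]+.5)/3.2-.5),z)[:2]
for n,f in dict(owlback=((54,354),(226,378)),jarback=((265,386),(440,410)),bowlback=((465,530),(640,556)),jarside_run=((490,92),(446,418)),owl_run=((100,38),(44,360))).items():
    a,b=[T(p,.038 if 'run' in n else .058) for p in f]; v=a-b; print(n,a,b,"mid",(a+b)/2,"len",np.linalg.norm(v),"ang x",np.degrees(np.arctan2(-v[0],v[1])) if 'run' not in n else np.degrees(np.arctan2(v[1],v[0])))
print("plinth top front",T((108,198),.06),T((233,190),.06))
print("side owl lip top",S((226,113),.058),S((213,215),.058)," bowl",S((74,333),.058),S((46,445),.058))
print("bowl rim",T((575,312),.08))
E
```

```text
owlback [0.6434171  0.20415411] [0.62392703 0.08550264] mid [0.63367207 0.14482837] len 0.12024155794729893 ang x -9.328283196817358
jarback [0.61775469 0.05878902] [ 0.59855948 -0.0606081 ] mid [ 0.60815708 -0.00090954] len 0.12093026068965326 ang x -9.13316234701288
bowlback [ 0.5153721  -0.07544598] [ 0.49530904 -0.19318684] mid [ 0.50534057 -0.13431641] len 0.11943800311345669 ang x -9.670325440314922
jarside_run [ 0.83357333 -0.1029963 ] [ 0.59699469 -0.06535778] mid [ 0.71528401 -0.08417704] len 0.23955398130635536 ang x -9.039722263704956
owl_run [0.88115736 0.17586744] [0.64406275 0.21409167] mid [0.76261005 0.19497955] len 0.24015608122119364 ang x -9.158382532597876
plinth top front [0.75386124 0.16686639] [0.75756486 0.07951326]
side owl lip top [0.64068146 0.2043647 ] [0.61847931 0.06066286]  bowl [ 0.51000585 -0.07672368] [ 0.48890963 -0.1930742 ]
bowl rim [ 0.66005399 -0.1530744 ]
```

drive_tool --series '[[[2.1,3.3,0],-2.2],[[2.1,3.3,0],-2.2],[[2.1,3.3,0],-2.2],[[2.1,3.3,0],-2.2],[[2.1,3.3,0],-2.2],[[2.1,3.3,0],-2.2],[[2.1,3.3,0],-2.2],[[2.1,3.3,0],-2.2],[[2.1,3.3,0],-2.2],[[2.1,3.3,0],-2.2]]' --hand 1 --newtons 20

```text
time: 1.55
ee_pos: [0.356, -0.2767, 0.2307]
eef_rot: [0.997, -0.075, 0.0, 0.0]
ft_force: [0.3, -0.1, 0.0]
width: 0.0015
grip_force: 0.0
```

drive_tool --series '[[[2,3,0],-0.5],[[2,3,0],0],[[2,3,0],0],[[2,3,0],0],[[2,3,0],0],[[0,0,0],0],[[0,0,-5],0],[[0,0,-5],0],[[0,0,-5],0],[[0,0,-4.3],0]]'

```text
time: 2.8
ee_pos: [0.4545, -0.1288, 0.0359]
eef_rot: [0.997, -0.079, -0.0, 0.0]
ft_force: [0.4, -0.1, 0.8]
width: 0.0006
grip_force: 0.0
```

```bash
python3 - <<'E'
from h import *
s=r.read_state(); print(s["time"],s["ee_pos"],s["eef_rot"],s["ft_force"])
d=cam("side"); cv2.imwrite("pics/a.png",cv2.resize(d["color"][130:350,210:470,::-1],None,fx=2.7,fy=2.7))
E
```

```text
2.8 [ 0.45453819 -0.12879294  0.03590052] [ 9.96843182e-01 -7.93946618e-02 -3.18278922e-04  2.37313825e-04] [ 0.39101944 -0.06032663  0.78387393]
```

View pics/a.png

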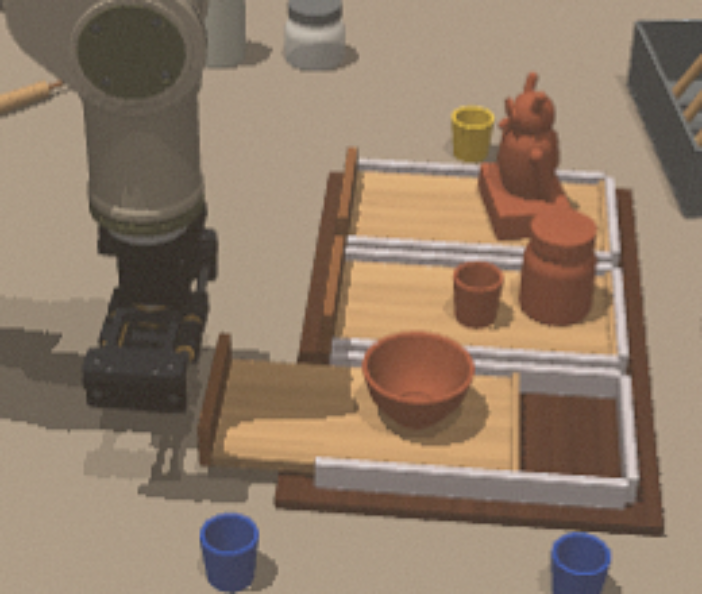

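The closed fingers stand about 30 mm in front of the bowl's lip (crop 215,400). Next I push along the tray axis.

drive_tool --series '[[[1.0,-0.16,0],0],[[0.9,-0.14,0],0],[[0.6,-0.1,0],0],[[0.6,-0.1,0],0],[[0.7,-0.11,0],0],[[0.8,-0.13,0],0],[[0.8,-0.13,0],0],[[0.8,-0.13,0],0],[[0.8,-0.13,0],0],[[0.8,-0.13,0],0]]'

```text
time: 4.1
ee_pos: [0.5339, -0.1407, 0.0375]
eef_rot: [0.997, -0.079, -0.0, 0.0]
ft_force: [-2.0, -1.1, 1.1]
width: 0.0005
grip_force: 1.2
```

drive_tool --series '[[[0.8,-0.13,0],0],[[0.7,-0.11,0],0],[[0.5,-0.08,0],0],[[0.4,-0.06,0],0],[[0.3,-0.05,0],0],[[0.2,-0.03,0],0],[[0.2,-0.03,0],0],[[0.2,-0.03,0],0],[[0.2,-0.03,0],0],[[0,0,0],0]]'

```text
time: 5.35
ee_pos: [0.565, -0.1455, 0.0373]
eef_rot: [0.997, -0.079, -0.004, 0.0]
ft_force: [-20.5, 2.8, 15.4]
width: 0.0006
grip_force: 10.5
```

drive_tool --series '[[[-1.5,0.24,0],0],[[-2,0.32,0],0],[[0,0,4],0],[[0,0,5],0],[[0,0,5],0],[[0,0,5],0],[[0,0,2],0],[[1,3,0],0],[[1.5,3.5,0],0],[[1.5,3.5,0],0]]'

```text
time: 6.6
ee_pos: [0.5744, -0.0389, 0.2482]
eef_rot: [0.997, -0.079, 0.001, -0.0]
ft_force: [0.2, -0.4, -1.1]
width: 0.0004
grip_force: 0.0
```

```bash
python3 - <<'E'
from h import *
s=r.read_state(); print(s["ee_pos"],s["ft_force"])
d=cam("side"); save(d,"b.png")
E
```

```text
[ 0.57435544 -0.0389243   0.24822384] [ 0.17185916 -0.38071395 -1.08709679]
```

View pics/b.png

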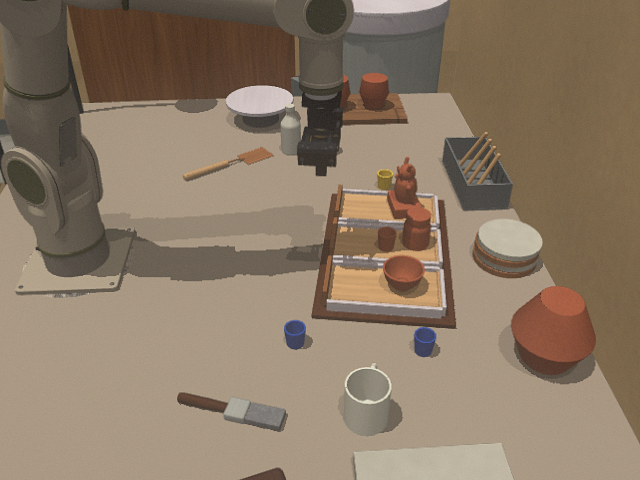

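The bowl tray is home, its lip at (330,285) in line with the others, and the bowl is upright. Next stop is above the gap behind the owl's lip.

drive_tool --series '[[[1.7,3.5,0],0],[[1.7,3.5,0],0],[[1.7,3.5,0],0],[[1.7,3.5,0],0],[[1.7,3.5,0],0],[[0,0,0],0],[[0,0,-4],0],[[0,0,-4],0],[[0,0,-3],0],[[0,0,0],0]]'

```text
time: 7.9
ee_pos: [0.6574, 0.1334, 0.1356]
eef_rot: [0.997, -0.079, -0.002, 0.001]
ft_force: [0.3, -0.3, 0.9]
width: 0.0005
grip_force: 0.0
```

```bash
python3 - <<'E'
from h import *
s=r.read_state(); print(s["ee_pos"],s["eef_rot"],s["ft_force"])
d=cam("side"); cv2.imwrite("pics/c.png",cv2.resize(d["color"][80:280,270:470,::-1],None,fx=3,fy=3))
p=s["ee_pos"].copy(); p[2]-=.008; print((proj(d,p)-[270,80])*3)
u=np.array([.9873,-.159]); print("ahead of lip back along u",(p[:2]-[.6337,.1448])@u,"lateral",(p[:2]-[.6337,.1448])@[.159,.9873])
E
```

```text
[0.65736186 0.13341043 0.13560087] [ 9.96860665e-01 -7.91557542e-02 -1.67591763e-03  6.09695564e-04] [ 0.30923534 -0.33747333  0.87490856]
[240.28158056 288.17833394]
ahead of lip back along u 0.025172298906879137 lateral -0.007482683189777695
```

View pics/c.png

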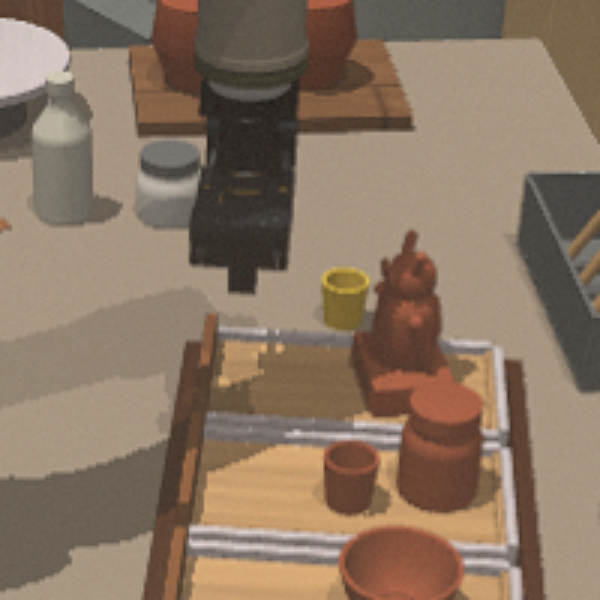

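The fingertip is at crop (240,290), matching the projection, and its shadow falls behind the owl's lip. I now lower it onto the free floor.

drive_tool --series '[[[0.5,0.6,0],0],[[0,0,-1.5],0],[[0,0,-2],0],[[0,0,-2],0],[[0,0,-1.5],0],[[0,0,-1],0],[[0,0,-0.8],0],[[0,0,0],0],[[0,0,0],0],[[0,0,0],0]]'

```text
time: 9.2
ee_pos: [0.6638, 0.1407, 0.0502]
eef_rot: [0.997, -0.079, 0.0, -0.0]
ft_force: [1.5, 0.2, -0.5]
width: 0.0006
grip_force: 0.0
```

drive_tool --series '[[[0,0,-0.5],0],[[-0.6,0.1,0],0],[[-0.6,0.1,0],0],[[-0.4,0.06,0],0],[[-0.4,0.06,0],0],[[-0.4,0.06,0],0],[[-0.5,0.08,0],0],[[-0.6,0.1,0],0],[[-0.6,0.1,0],0],[[-0.6,0.1,0],0]]'

```text
time: 10.45
ee_pos: [0.6161, 0.1485, 0.0447]
eef_rot: [0.997, -0.079, 0.0, -0.0]
ft_force: [2.2, 1.3, 0.6]
width: 0.0005
grip_force: 1.1
```

drive_tool --series '[[[-0.7,0.11,0],0],[[-0.7,0.11,0],0],[[-0.7,0.11,0],0],[[-0.7,0.11,0],0],[[-0.7,0.11,0],0],[[-0.7,0.11,0],0],[[-0.7,0.11,0],0],[[-0.7,0.11,0],0],[[-0.7,0.11,0],0],[[-0.7,0.11,0],0]]'

```text
time: 11.7
ee_pos: [0.5459, 0.1593, 0.0445]
eef_rot: [0.997, -0.079, -0.0, 0.0]
ft_force: [2.3, 0.9, -0.2]
width: 0.0006
grip_force: 1.2
```

drive_tool --series '[[[-0.4,0.06,0],0],[[-0.3,0.05,0],0],[[-0.2,0.03,0],0],[[-0.2,0.03,0],0],[[-0.2,0.03,0],0],[[-0.2,0.03,0],0],[[-0.2,0.03,0],0],[[-0.2,0.03,0],0],[[0,0,0],0],[[0,0,0],0]]'

```text
time: 12.95
ee_pos: [0.5366, 0.1604, 0.0455]
eef_rot: [0.997, -0.081, 0.008, -0.002]
ft_force: [45.4, 2.1, -33.7]
width: 0.0005
grip_force: 22.0
```

The 45 N reading shows the tray is against its stop. I ease off, lift straight up and clear.

drive_tool --series '[[[0.5,-0.08,0],0],[[0.7,-0.11,0],0],[[0.7,-0.11,0],0],[[0.6,-0.1,0],0],[[0,0,0],0],[[0,0,3],0],[[0,0,4],0],[[0,0,5],0],[[0,0,5],0],[[0,0,4],0]]'

```text
time: 14.2
ee_pos: [0.5522, 0.1584, 0.2568]
eef_rot: [0.997, -0.079, 0.001, -0.0]
ft_force: [0.9, -0.1, 0.4]
width: 0.0007
grip_force: 0.0
```

drive_tool --series '[[[-2,0,0],0],[[-3,0,0],0],[[-3,0,0],0],[[-2,0,0],0],[[0,0,0],0],[[0,0,0],0],[[0,0,0],0],[[0,0,0],0],[[0,0,0],0],[[0,0,0],0]]'

```text
time: 15.45
ee_pos: [0.4525, 0.1582, 0.2545]
eef_rot: [0.997, -0.079, -0.0, -0.0]
ft_force: [-0.3, 0.1, 0.4]
width: 0.0002
grip_force: 0.0
```

```bash
python3 - <<'E'
from h import *
s=r.read_state(); print(s["time"],s["ee_pos"],s["ft_force"])
d=cam("side"); save(d,"d.png")
for n,back in (("owl",(.6337,.1448)),("bowl",(.583,-.1467)),("jar",(.608,-.001))):
    e=.11 if n=="owl" else 0
    m=np.array(back)-e*np.array([.9873,-.159]); v=.06*np.array([.159,.9873])
    print(n,proj(d,[*(m+v),.058]),proj(d,[*(m-v),.058]))
E
```

```text
15.45 [0.45246476 0.1581665  0.25451338] [-0.27245984  0.13160488  0.43901124]
owl [299.42442826 182.75294939] [293.26502531 208.40283627]
bowl [329.94305633 255.36034822] [324.88411573 291.26036952]
jar [335.9119167  217.43197494] [331.68481396 247.7717764 ]
```

View pics/d.png

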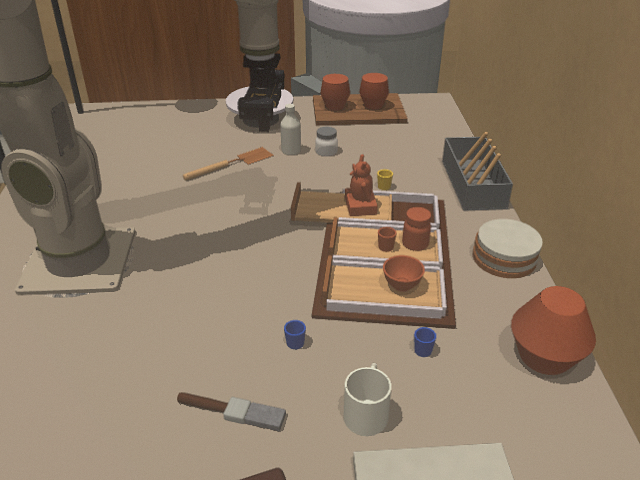

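The owl tray is out, with its lip at (297,198) where the stop puts it. The bowl and jar trays are home, the pottery is upright and the hand is clear.

```bash
python3 -c "
from h import *
print(r.close_job())"
```

```text
the job is handed in; nothing more can be done
None
```

I pushed the bowl's tray fully home, then drew the owl's tray out to its stop by its lip; the last picture showed the jar's tray shut, the pottery upright and the hand clear, and the job is handed in (no verdict was returned).

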